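Shut and latch the gate of the desk pen rack

ROBOT

A 6-joint arm with a two-finger parallel gripper is mounted at the origin on the work surface. World frame = base frame: x ahead of the robot, y to its left, z up, the work surface at z = 0. Lengths are in m, angles in degrees, forces in N, time in s.
With the tool pointing down it reaches from about 0.375 to 0.75 m from the base axis. Payload 9 kg.
Tool frame: the origin (TCP) lies at the very end of the fingers, on their centre line; the grasp point (between the pads) lies 19 mm behind it (manip.grip_depth is the z of the grasp point in the tool frame, in m); z points along the fingers, y is the line along which they close (so a half turn about z gives the same grasp; the last joint's range is limited). The gripper opens to 85 mm and grips with 20 to 120 N. Pads are 22 mm wide; open, the fingers measure 114 mm over their backs; the gripper's body (76 mm by 85 mm) begins 54 mm behind the grasp point. The pads swing forward as they close: fully open they stand 13 mm farther back than shut.
Start: joints at [-81.114, 5.964, 5.575, 89.605, 0, 77.527], TCP at [0.219, -0.559, 0.231] pointing down, gripper open.
Joint ranges: [-171.21, 171.21], [-48.23, 106.86], [-62.78, 66.21], [-105.2, 120.99], [-86.42, 89.51], [-180, 180]. Speed limits (degrees/s): [127.2, 127.2, 147.25, 180, 180, 180].

INTERFACE

Orientations are given as a 3x3 rotation matrix whose columns are the frame's x, y, z axes.
In Python, from cell import monitor, read_camera, get_calibration, ticket, manip gives the robot as it stands. The module is installed in compiled form; this text tells all that it offers.
- The arm moves only by the shell command python3 -m pendant 'ROWS'. ROWS is JSON, a list that holds one entry, the list of rows, each a list of 5 numbers: the opening in per cent of the stroke, from 0 (shut) to 100 (fully open), then the shift along the tool's x, y, z in units of 40 mm (1.0 is 40 mm), then the turn about the tool's z in units of 5 degrees (1.0 is 5 degrees). A call has 1 to 5 rows; each row is the pose to reach, as a shift and turn from the pose commanded when the call began, along the tool's axes at that moment; what a row does not reach only later rows make up. A row lasts 1/12 s, in which the tool goes at most 41.7 mm and 7.16 degrees, less where a joint would pass 70% of its speed; a pose out of reach is approached as far as the arm can. A call with a gripper value outside its range is refused whole. The fingers move at their own pace and stop on an object; the grip force is fixed at half the most. Time passes only in rows, so rows that repeat a pose let the fingers close. It gives the time, the measured TCP pose, the force, the opening and the grip force at its end, in the units of the state.
- monitor.observe(): the state, without advancing time (a new reading comes with each control period).
- read_camera(name): name is "scene" or "side" or "wrist"; returns (picture, depth): 384x512x3 uint8, blue, green, red; 384x512 float32, m along the optical axis (not along the pixel's ray), 0 where there is no reading.
- get_calibration(name): a dict with "fov_y" (degrees; the focal length in pixels is half the picture's height over the tangent of half this angle, whatever the lens; pixels are square), "cx", "cy" (the principal point, pixels), "rvec" (rotation vector, rad) and "tvec" (3), from world to camera coordinates, as OpenCV has them; the wrist camera has in their place "hand_eye" (4x4, takes a point from camera to tool coordinates, whose origin is the TCP and whose axes are the flange's). Camera axes: x right, y down, z forward; pixel columns grow to the right and rows downward; lengths in m; the calibration is good to about 2 mm. A picture is of the moment at which its call begins: read the wrist's pose just before it. get_calibration takes no time and is no camera call.
- ticket.job_done(): hands the job in; it is judged then, once.
The state is a dict: "t": time; "q": joint angles; "joint_velocities": joint speeds; "effort": joint torques, N m; "eef_pos": TCP position; "eef_rot": TCP orientation; "contact_force": force on the tool from outside, world axes, zero at the start; "ft_torque": the same for the moment, N m; "width": finger opening in m; "gripper_force": force on a finger pad.
Only numpy, scipy, OpenCV 4.12 (cv2) and the standard library are available. Lean on these libraries where they do the work, as an engineer would, in place of code of your own. Each camera call takes 0.05 s, during which the arm holds its last target. There are 200 camera calls.

TASK

The gate of the black pen rack has been left open: take the steel latch bar by its ball knob and lift it over the keeper's tooth while you swing the gate shut, press the gate against the sprung buffer just firmly enough for the bar to drop back down behind the tooth, and let go so that the gate stays latched. Press and push gently (some 10 to 12 N on the buffer is right, over 16 N on the buffer or the tooth is too much), and leave the jar, the abacus and the compass where they are.

Things in the scene. Friction and masses are not known exactly. Their poses are not given: they have to be found in the camera images.
- rack: black slotted pen rack fixed on the desk, base 190 (x) x 250 (y) x 12 mm, slots up to 56 mm high, two grey pencils fixed in its rear slots. Origin: on its underside, 105 mm behind the front edge, midway in y. x points from the gate into the rack, y along the shut gate towards the hinge, z up. Shut gate: plane x = -55 mm; hinge axis at x = -55, y = +90 mm
- gate_hinge (a point): point on the upright hinge axis of the gate, 85 mm above the desk; axes as the rack's
- gate (a joint): gate angle, rad: 0 = nominal shut, positive = free end swung out to the rack's -x. Latched it is within 0.09 of 0; with the bar down the tooth's outer side stops it at 0.12 to 0.3. Stays where it is left. Gate 142 mm long, 8 thick, 75 high
- latchbar (a joint): latch bar angle in rad: 0 = level, down on its rest (its home, also when latched), positive = free end lifted; it falls back by its own weight. About 0.10 is needed to clear the tooth, 0.5 is the most
- knob (a point): centre of the steel ball knob (22 mm diameter, on a 9 mm stem) of the latch bar, to be gripped; 125 mm above the desk with the bar down, 40 mm above the bar's centre line. The bar (8 mm thick, 10 high, about 0.12 kg) lies in the gate's plane above it and pivots on the gate 20 mm from the hinge axis, 85 mm above the desk; the knob is 95 mm along the bar from that pivot
- bar_tip (a point): centre of the free end of the latch bar, 190 mm from the hinge axis, 85 mm above the desk with the bar down
- tooth (a point): nominal centre of the keeper's tooth top, 94 mm above the desk, axes as the rack's. Dark steel, 28 mm thick in x, 30 wide in y; its top is 14 mm above the underside of the level bar, which must pass over it and drop behind it (+x side). The real keeper (tooth and buffer together) is set up to 15 mm farther in or out along the gate's swing than given: it must be felt
- buffer_tip (a point): nominal front of the keeper's sprung rubber buffer, 14 mm round, behind the gate's free end, 45 mm up, 130 mm from the hinge; really up to 11 mm off along the swing. 5 N per mm, 9 mm travel. Wherever it sits, the bar clears the tooth's back once the gate presses the buffer in 1.7 mm (8.5 N; 9.5 N sideways at the knob). Over 16 N here (18 N at the knob) is too much
- jar_mid (a point): centre of the small glass jar with red screw lid, 42 mm diameter, 59 mm high, standing loose in the rack's bay behind the gate; leave it alone
- abacus: green plastic abacus, 120 x 182 x 18 mm, lying loose on the desk beside the rack on the hinge side; origin at the centre of its underside; leave it alone
- compass_mid (a point): middle of the stainless steel drawing compass, about 160 mm long, lying loose on the desk beside the rack on the keeper side; leave it alone

How it is judged (in metres and radians):
On the way, in this order (a step that is already met when the one before it is completed fails the run):
1. the latch bar is lifted high enough to pass over the tooth (value of joint latchbar above 0.085 rad and value of joint gate above 0.105 rad), for 0.1 s.
2. the gate is swung shut with the bar still up (value of joint gate below 0.105 rad and value of joint latchbar above 0.06 rad), for 0.05 s.
At the end, for the whole second after the job is handed in: The gate is shut (within about 0.1 rad of its nominal shut angle), the latch bar lies down level (within 0.02 rad) behind the tooth, and the buffer presses it against the tooth; the knob is let go (value of joint latchbar below 0.02 rad and value of joint gate between -0.115 and 0.105 rad and contact force between gate_c0 and buffer_c0 above 1 N and contact force between latchbar_c0 and keeper_c0 above 0.5 N); the robot touches nothing.
It fails at once if the gate pressed on the buffer, or the bar on the keeper's tooth, with more than 16 N (contact force between gate_c0 and buffer_c0 above 16 N or contact force between latchbar_c0 and keeper_c0 above 16 N).
It fails at once if the jar, the abacus or the compass moved by more than 15 mm (distance of any of jar_mid, abacus, compass_mid from where it was at the start of the episode above 0.015 m).
It also fails if it takes over 62 s, if anything falls off the work surface, if the arm or the gripper's body presses on something with over 40 N, if the wrist force passes 120 N, or if a joint passes its speed limit or range.

## Working session

There is one attempt and no reset: what is moved stays moved. The work goes in short steps, Python scripts to look and compute and a shell command to move; the robot and the scene stay as the last step left them, time stands still between calls to the robot, and variables do not carry over. Pictures are saved under pics/ and viewed, at most 10 in all, crops included, and the job is handed in when it is done.

```bash
mkdir -p pics; cat > h.py <<'E'
import numpy as np,cv2
from cell import monitor, read_camera, get_calibration
def ray(name,d=None):
    c=get_calibration(name); f=192/np.tan(np.radians(c['fov_y']/2)); return c,f
def pts(name,depth,px,pose=None):
    c,f=ray(name); out=[]
    for u,v in px:
        w=depth[max(0,v-1):v+2,max(0,u-1):u+2]; z=np.median(w[w>0]) if (w>0).any() else 0
        p=np.array([(u-c['cx'])/f*z,(v-c['cy'])/f*z,z])
        if name=='wrist':
            p=c['hand_eye'][:3,:3]@p+c['hand_eye'][:3,3]; p=np.array(pose['eef_rot'])@p+np.array(pose['eef_pos'])
        else:
            R=cv2.Rodrigues(np.array(c['rvec'],float))[0]; p=R.T@(p-np.array(c['tvec']).ravel())
        out.append(p)
    return np.array(out)
E
python3 - <<'E'
from h import *
s=monitor.observe(); print({k:np.round(v,3).tolist() for k,v in s.items()})
for n in('scene','side'):
    b,d=read_camera(n); cv2.imwrite(f'pics/{n}0.png',b); np.save(f'{n}0.npy',d); print({k:np.round(v,3).tolist() if not isinstance(v,str) else v for k,v in get_calibration(n).items()})
    cv2.imwrite(f'pics/{n}0b.png',cv2.resize(b,(768,576),interpolation=cv2.INTER_CUBIC))
print(get_calibration('wrist'))
E
```

```text
{'t': 0.0, 'q': [-81.111, 5.998, 5.526, 89.605, -0.001, 77.529], 'joint_velocities': [0.13, 0.074, -0.011, 0.074, 0.039, -0.0], 'effort': [0.003, -55.693, 50.365, 0.017, -0.0, 0.0], 'eef_pos': [0.219, -0.558, 0.231], 'eef_rot': [[0.931, 0.364, -0.0], [0.364, -0.931, 0.001], [0.0, -0.001, -1.0]], 'contact_force': [-0.161, -0.426, 0.28], 'ft_torque': [0.03, 0.017, 0.018], 'gripper_force': 0.0, 'width': 0.085}
{'fov_y': 47.958, 'cx': 259.473, 'cy': 183.526, 'rvec': [1.921, 1.341, -0.645], 'tvec': [-0.29, -0.302, 1.46]}
{'fov_y': 46.249, 'cx': 253.648, 'cy': 190.657, 'rvec': [0.602, -2.658, 1.192], 'tvec': [0.625, 0.224, 1.077]}
{'fov_y': 63.83851855202738, 'cx': 257.0172756084003, 'cy': 194.45601142624807, 'hand_eye': array([[-3.64977432e-04, -9.64501736e-01, -2.64076255e-01,
         6.76048949e-02],
       [ 9.99999033e-01,  2.32506368e-06, -1.39058169e-03,
         1.20433750e-03],
       [ 1.34183245e-03, -2.64076508e-01,  9.64500802e-01,
        -1.41918215e-01],
       [ 0.00000000e+00,  0.00000000e+00,  0.00000000e+00,
         1.00000000e+00]])}
```

View pics/scene0b.png

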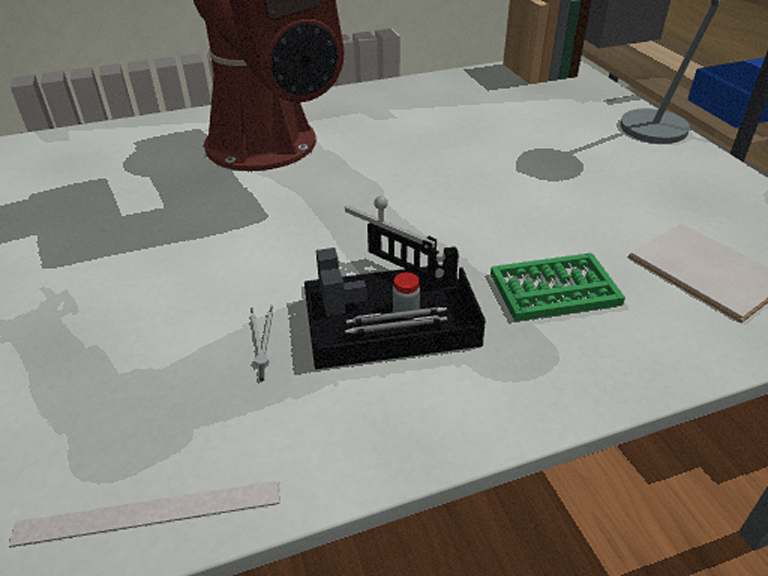

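View pics/side0b.png

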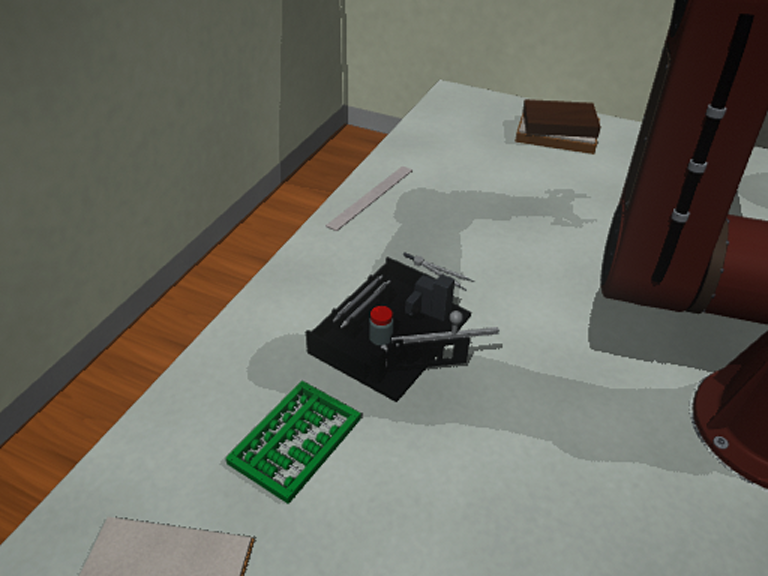

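The scene view shows the rack in the middle with the gate open towards the robot: knob at about (253,135) in native pixels, bar tip at (231,139) and keeper at (217,170). In the side view the knob is at (304,211), the bar tip at (331,220) and the keeper at (291,190). Next I'll enlarge both.

```bash
python3 - <<'E'
from h import *
a=cv2.imread('pics/scene0.png')[125:255,195:330]; b=cv2.imread('pics/side0.png')[160:275,200:340]
A=cv2.resize(a,None,fx=4.4,fy=4.4,interpolation=cv2.INTER_CUBIC);B=cv2.resize(b,None,fx=5,fy=5,interpolation=cv2.INTER_CUBIC)
cv2.imwrite('pics/c1.png',cv2.convertScaleAbs(A,alpha=1.8,beta=20));cv2.imwrite('pics/c2.png',cv2.convertScaleAbs(B,alpha=1.8,beta=20))
ds=np.load('scene0.npy');dd=np.load('side0.npy')
print(pts('scene',ds,[(253,135),(232,140),(217,168),(270,188),(210,244),(322,230)]).round(3))
print(pts('side',dd,[(304,211),(330,220),(291,190),(254,210),(205,234),(265,266)]).round(3))
E
```

```text
[[ 0.521  0.105  0.129]
 [ 0.458  0.07   0.084]
 [ 0.568  0.001  0.092]
 [ 0.651  0.099  0.069]
 [ 0.709 -0.061  0.004]
 [ 0.751  0.185  0.   ]]
[[0.506 0.118 0.133]
 [0.449 0.075 0.087]
 [0.576 0.015 0.089]
 [0.641 0.107 0.069]
 [0.745 0.186 0.005]
 [0.561 0.212 0.003]]
```

View pics/c1.png

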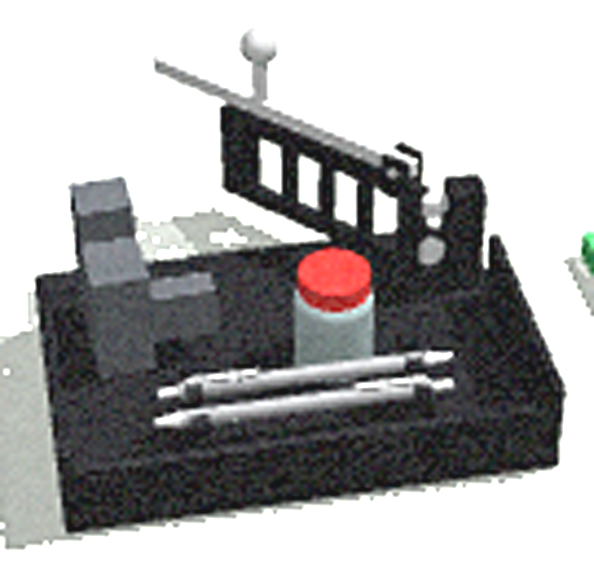

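View pics/c2.png

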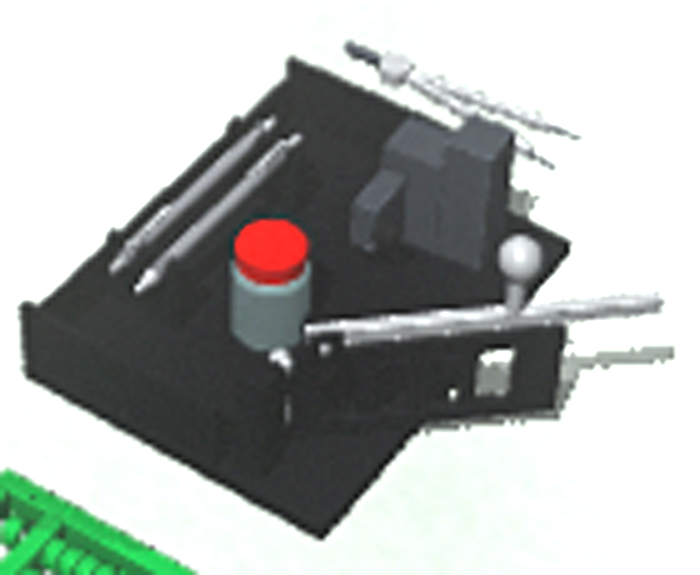

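The crops show the knob ball at about (253.5,135) in the scene view and (304,211) in the side view. They agree within 15 mm, and both give a height near 0.13. The rack's x axis heads about -9°, the hinge is near (0.606,0.175), and the gate is open about 47°. I'm moving above the knob now.

```bash
for i in 1 2 3; do python3 -m pendant '[[[100,0.7,-0.7,0,0],[100,1.4,-1.4,0,0],[100,2.1,-2.1,0,0],[100,2.8,-2.8,0,0],[100,3.5,-3.5,0,0]]]' >/dev/null; done
python3 -m pendant '[[[100,0.6,-0.6,0,-0.5],[100,1.2,-1.2,0,-1],[100,1.8,-1.8,0,-1.5],[100,2.4,-2.4,0,-2],[100,2.4,-2.4,0,-2.5]]]'
python3 - <<'E'
from h import *
s=monitor.observe(); b,d=read_camera('wrist'); np.save('w1.npy',d)
print(s['t'],s['eef_pos'],s['eef_rot'],s['contact_force'],s['q'])
cv2.imwrite('pics/w1.png',b)
E
```

```text
t: 1.77
eef_pos: [0.5119, 0.1142, 0.2303]
eef_rot: [[0.827, 0.562, -0.001], [0.562, -0.827, 0.001], [0.0, -0.002, -1.0]]
contact_force: [0.0, -0.2, -0.0]
width: 0.0854
gripper_force: 0.0
1.7667 [0.51191859 0.11419707 0.23030864] [[ 8.26946077e-01  5.62280720e-01 -7.60412332e-04]
 [ 5.62281208e-01 -8.26944878e-01  1.41849371e-03]
 [ 1.68772583e-04 -1.60058338e-03 -9.99998705e-01]] [ 0.03957703 -0.19266696 -0.01303611] [-1.77771780e+00 -7.21282163e+00 -7.62113364e+00  8.96377568e+01
  7.98830302e-02  1.44008536e+02]
```

View pics/w1.png

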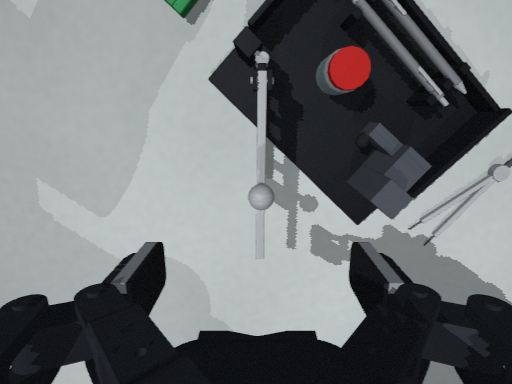

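The wrist view shows the knob at (261,197), the bar running straight up the picture from its tip at (260,258) to the pivot at (262,65), the jar at (348,68), and the keeper around (390,175).

```bash
python3 - <<'E'
from h import *
s=monitor.observe(); d=np.load('w1.npy')
P=pts('wrist',d,[(261,197),(260,255),(260,240),(262,130),(262,100),(262,57),(385,205),(408,165),(377,135),(348,68),(510,112),(390,198)],s); print(P.round(4))
R=np.array(s['eef_rot']); print(((P-s['eef_pos'])@R).round(4))
E
```

```text
[[ 5.137e-01  1.089e-01  1.349e-01]
 [ 4.528e-01  6.770e-02  8.940e-02]
 [ 4.661e-01  7.680e-02  8.900e-02]
 [ 5.554e-01  1.360e-01  8.960e-02]
 [ 5.767e-01  1.507e-01  8.910e-02]
 [ 6.079e-01  1.719e-01  7.060e-02]
 [ 5.640e-01  6.000e-04  9.320e-02]
 [ 6.076e-01 -1.300e-03  7.430e-02]
 [ 6.149e-01  3.730e-02  5.990e-02]
 [ 6.444e-01  1.020e-01  7.070e-02]
 [ 7.082e-01 -6.010e-02  5.300e-02]
 [ 5.719e-01  1.100e-03  9.310e-02]]
[[ 0.0003  0.0042  0.0955]
 [-0.0732  0.0039  0.1411]
 [-0.0571  0.0039  0.1414]
 [ 0.0501  0.0055  0.1407]
 [ 0.0759  0.0054  0.1412]
 [ 0.1137  0.0055  0.1596]
 [-0.0193  0.1221  0.137 ]
 [ 0.0157  0.1483  0.1559]
 [ 0.0434  0.1206  0.1703]
 [ 0.1043  0.0839  0.1594]
 [ 0.0655  0.2536  0.177 ]
 [-0.0125  0.1261  0.1371]]
```

The knob is 4.5 mm off in tool y, and its top at z 0.135 matches the given size. I'm descending and gripping.

```bash
python3 -m pendant '[[[100,0.03,0.11,0.7,0],[80,0.03,0.11,1.4,0],[80,0.03,0.11,2.1,0],[70,0.03,0.11,2.8,0],[70,0.03,0.11,3.1,0]]]'
python3 -m pendant '[[[40,0,0,0,0],[25,0,0,0,0],[10,0,0,0,0],[5,0,0,0,0],[5,0,0,0,0]]]'
python3 -m pendant '[[[5,0,0,0,0],[5,0,0,0,0],[5,0,0,0,0]]]'
python3 - <<'E'
from h import *
# tooth top extent in polar about hinge from earlier wrist depth
d=np.load('w1.npy'); c,f=ray('wrist')
R=np.array([[.826946,.562281,-.00076],[.562281,-.826945,.00142],[.00017,-.0016,-1]]);p0=np.array([.51192,.1142,.2303])
v,u=np.mgrid[140:260,340:450]; z=d[140:260,340:450]
p=np.stack([(u-c['cx'])/f*z,(v-c['cy'])/f*z,z],-1).reshape(-1,3)
p=(p@c['hand_eye'][:3,:3].T+c['hand_eye'][:3,3])@R.T+p0
ax=np.radians(-9.5);X=np.array([np.cos(ax),np.sin(ax)]);Y=np.array([-np.sin(ax),np.cos(ax)])
H=np.array([.6109,.1748]); q=p[:,:2]-H; a,b=q@X*1000-55,q@Y*1000+90
for lo,hi in((.088,.099),(.068,.08)):
    m=(p[:,2]>lo)&(p[:,2]<hi); print(lo,m.sum(),np.percentile(a[m],[2,10,50,90,98]).round(1),np.percentile(b[m],[2,50,98]).round(1))
E
```

```text
t: 2.23
eef_pos: [0.5123, 0.1061, 0.1033]
eef_rot: [[0.831, 0.556, -0.005], [0.556, -0.831, -0.0], [-0.004, -0.003, -1.0]]
contact_force: [-0.4, -0.2, -0.6]
width: 0.06
gripper_force: 0.0
t: 2.65
eef_pos: [0.5155, 0.1064, 0.1093]
eef_rot: [[0.831, 0.557, 0.002], [0.557, -0.831, -0.001], [0.002, 0.002, -1.0]]
contact_force: [-4.1, -2.9, 6.1]
width: 0.0188
gripper_force: 58.5
t: 2.9
eef_pos: [0.5155, 0.1064, 0.1093]
eef_rot: [[0.83, 0.557, 0.002], [0.557, -0.83, -0.001], [0.002, 0.002, -1.0]]
contact_force: [-3.5, -1.7, 7.2]
width: 0.019
gripper_force: 58.6
0.088 960 [-77.9 -75.6 -64.4 -53.2 -51.1] [-102.   -86.3  -72.7]
0.068 1303 [-74.8 -55.5 -33.6 -18.3 -15.2] [-100.   -81.8  -70.3]
```

```bash
python3 -m pendant '[[[5,0.04,0,-0.1,0],[5,0.08,0,-0.2,0],[5,0.12,0,-0.3,0],[5,0.17,0,-0.45,0],[5,0.17,0,-0.45,0]]]'
python3 - <<'E'
from h import *
b,d=read_camera('side');cv2.imwrite('pics/s2.png',cv2.resize(b[130:290,200:420],None,fx=3.5,fy=3.5,interpolation=cv2.INTER_CUBIC))
E
```

```text
t: 3.32
eef_pos: [0.5217, 0.1113, 0.1264]
eef_rot: [[0.83, 0.558, 0.003], [0.558, -0.83, 0.001], [0.003, 0.0, -1.0]]
contact_force: [4.6, 3.6, -6.5]
width: 0.0187
gripper_force: 59.0
```

View pics/s2.png

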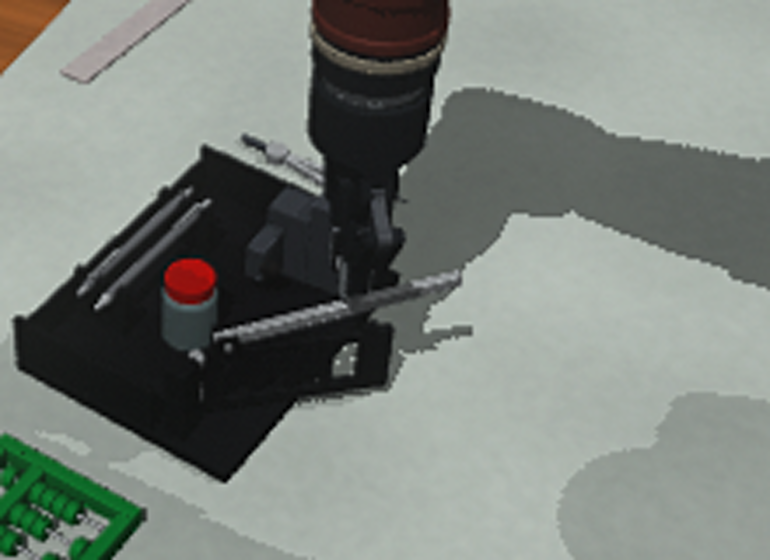

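The bar is visibly lifted about 0.17 rad, with the knob held. I'm swinging the gate along the arc, turning the tool with it.

```bash
python3 -m pendant '[[[5,0.004,0.14,0,-0.6],[5,0.015,0.28,0,-1.2],[5,0.033,0.42,0,-1.8],[5,0.06,0.56,0,-2.4],[5,0.092,0.7,0,-3]]]'
python3 -m pendant '[[[5,0.004,0.14,0,-0.6],[5,0.015,0.28,0,-1.2],[5,0.033,0.42,0,-1.8],[5,0.06,0.56,0,-2.4],[5,0.092,0.7,0,-3]]]'
python3 -m pendant '[[[5,0,0,0,0],[5,0,0,0,0]]]'
cat > st.py <<'E'
from h import *
s=monitor.observe();H=np.array([.6109,.1748]);q=s['eef_pos'][:2]-H;R=np.array(s['eef_rot'])
print('t',s['t'],'r',np.hypot(*q).round(4),'head',np.degrees(np.arctan2(q[1],q[0])).round(2),'z',s['eef_pos'][2].round(4),'toolx',np.degrees(np.arctan2(R[1,0],R[0,0])).round(1),'Ftool',(R.T@s['contact_force']).round(1),'w',s['width'].round(4))
E
python3 st.py
```

```text
t: 3.78
eef_pos: [0.5398, 0.0906, 0.1249]
eef_rot: [[0.655, 0.755, 0.001], [0.755, -0.655, 0.003], [0.003, -0.001, -1.0]]
contact_force: [7.4, 10.0, -10.1]
width: 0.0184
gripper_force: 58.8
t: 4.2
eef_pos: [0.5631, 0.0759, 0.1244]
eef_rot: [[0.437, 0.899, 0.0], [0.899, -0.437, 0.005], [0.005, -0.002, -1.0]]
contact_force: [6.5, 13.6, -12.2]
width: 0.0185
gripper_force: 58.9
t: 4.37
eef_pos: [0.563, 0.0759, 0.1243]
eef_rot: [[0.439, 0.898, 0.0], [0.898, -0.439, 0.005], [0.004, -0.002, -1.0]]
contact_force: [7.8, 12.1, -11.8]
width: 0.0187
gripper_force: 59.0Traceback (most recent call last):
  File "st.py", line 3, in <module>
    print('t',s['t'],'r',np.hypot(*q).round(4),'head',np.degrees(np.arctan2(q[1],q[0])).round(2),'z',s['eef_pos'][2].round(4),'toolx',np.degrees(np.arctan2(R[1,0],R[0,0])).round(1),'Ftool',(R.T@s['contact_force']).round(1),'w',s['width'].round(4))
                                                                                                                                                                                                                                   ^^^^^^^^^^^^^^^^
AttributeError: 'float' object has no attribute 'round'
```

```bash
sed -i "s/,'w',s\['width'\].round(4)//" st.py; python3 -m pendant '[[[5,0.05,0,-0.02,0],[5,0.1,0,-0.05,0],[5,0.1,0,-0.05,0]]]' >/dev/null; python3 st.py
python3 -m pendant '[[[5,0.004,0.1,0,-0.4],[5,0.015,0.2,0,-0.8],[5,0.02,0.2,0,-0.9],[5,0.02,0.2,0,-0.9]]]' >/dev/null; python3 st.py
```

```text
t 4.6167 r 0.1076 head -115.64 z 0.1273 toolx 63.9 Ftool [2.6 0.9 6.4]
t 4.95 r 0.1075 head -111.31 z 0.1271 toolx 68.3 Ftool [3.9 1.4 7.4]
```

```bash
python3 -m pendant '[[[5,0.005,0.06,0,-0.25],[5,0.01,0.12,0,-0.5],[5,0.015,0.18,0,-0.75],[5,0.02,0.24,0,-1],[5,0.02,0.24,0,-1]]]' >/dev/null; python3 st.py
python3 -m pendant '[[[5,0.003,0.03,0,-0.15],[5,0.006,0.06,0,-0.3],[5,0.008,0.09,0,-0.4],[5,0.01,0.12,0,-0.5],[5,0.01,0.12,0,-0.5]]]' >/dev/null; python3 st.py
python3 - <<'E'
from h import *
b,d=read_camera('side');np.save('s3.npy',d);cv2.imwrite('pics/s3.png',cv2.resize(b[150:270,220:360],None,fx=5,fy=5,interpolation=cv2.INTER_CUBIC))
E
```

```text
t 5.3667 r 0.1073 head -106.07 z 0.1271 toolx 73.5 Ftool [ 5.2 -1.3  7.2]
t 5.7833 r 0.1071 head -103.58 z 0.1271 toolx 76.0 Ftool [ 5.  -0.1  7.7]
```

View pics/s3.png

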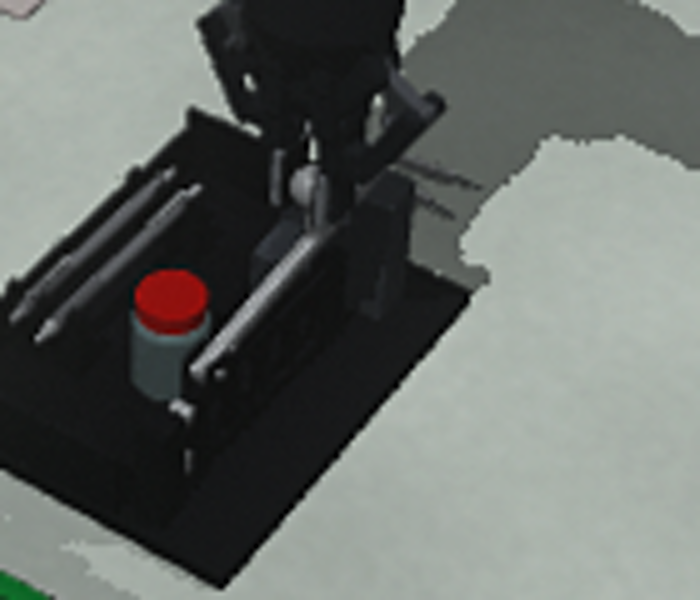

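The bar (knob in view at about (305,185) of the crop) is raised and riding over the keeper tooth, and no buffer force shows yet. From here I creep in about 1 mm steps.

```bash
python3 -m pendant '[[[5,0,0.03,0,-0.12],[5,0,0.03,0,-0.12],[5,0,0.03,0,-0.12]]]' >/dev/null; python3 st.py
python3 -m pendant '[[[5,0,0.03,0,-0.12],[5,0,0.03,0,-0.12],[5,0,0.03,0,-0.12]]]' >/dev/null; python3 st.py
```

```text
t 6.0833 r 0.1071 head -102.99 z 0.1271 toolx 76.5 Ftool [ 6.5 -0.4  7. ]
t 6.3333 r 0.1071 head -102.39 z 0.1271 toolx 77.1 Ftool [ 5.4 -0.3  7.4]
```

```bash
python3 -m pendant '[[[5,0,0.03,0,-0.12],[5,0,0.03,0,-0.12],[5,0,0.03,0,-0.12]]]' >/dev/null; python3 st.py
python3 -m pendant '[[[5,0,0.03,0,-0.12],[5,0,0.03,0,-0.12],[5,0,0.03,0,-0.12]]]' >/dev/null; python3 st.py
```

```text
t 6.5833 r 0.1071 head -101.75 z 0.1271 toolx 77.7 Ftool [ 5.3 -0.4  6.5]
t 6.8333 r 0.107 head -101.14 z 0.127 toolx 78.3 Ftool [ 5.6 -0.4  7.1]
```

```bash
for i in 1 2; do python3 -m pendant '[[[5,0,0.03,0,-0.12],[5,0,0.03,0,-0.12],[5,0,0.03,0,-0.12]]]' >/dev/null; python3 st.py; done
```

```text
t 7.0833 r 0.107 head -100.53 z 0.127 toolx 78.9 Ftool [6.9 0.4 8.4]
t 7.3333 r 0.107 head -99.91 z 0.1269 toolx 79.5 Ftool [ 6.1 -0.7  7.4]
```

```bash
python3 -m pendant '[[[5,0,0.03,0,-0.12],[5,0,0.03,0,-0.12],[5,0,0.03,0,-0.12]]]' >/dev/null; python3 st.py
```

```text
t 7.5833 r 0.107 head -99.28 z 0.1269 toolx 80.1 Ftool [6.8 0.1 7.6]
```

```bash
for i in 1 2; do python3 -m pendant '[[[5,0,0.03,0,-0.12],[5,0,0.03,0,-0.12],[5,0,0.03,0,-0.12]]]' >/dev/null; python3 st.py; done
```

```text
t 7.8333 r 0.107 head -98.67 z 0.1269 toolx 80.7 Ftool [ 5.7 -0.2  7.5]
t 8.0833 r 0.1071 head -98.27 z 0.1267 toolx 81.3 Ftool [ 6.  -2.8  8.4]
```

Contact with the buffer starts at a heading of about -98.4°. Smaller steps from here.

```bash
for i in 1 2; do python3 -m pendant '[[[5,0,0.02,0,-0.05],[5,0,0.02,0,-0.05],[5,0,0.02,0,-0.05]]]' >/dev/null; python3 st.py; done
```

```text
t 8.3333 r 0.1072 head -98.08 z 0.1265 toolx 81.6 Ftool [ 5.9 -4.7  6.9]
t 8.5833 r 0.1072 head -97.86 z 0.1264 toolx 81.8 Ftool [ 4.  -6.5  6.8]
```

```bash
for i in 1; do python3 -m pendant '[[[5,0,0.02,0,0],[5,0,0.02,0,0],[5,0,0.02,0,0]]]' >/dev/null; python3 st.py; done
```

```text
t 8.8333 r 0.1073 head -97.69 z 0.1262 toolx 81.8 Ftool [ 3.6 -8.3  6.8]
```

```bash
for i in 1 2; do python3 -m pendant '[[[5,0,0.02,0,0],[5,0,0.02,0,0],[5,0,0.02,0,0]]]' >/dev/null; python3 st.py; done
```

```text
t 9.0833 r 0.1074 head -97.5 z 0.126 toolx 81.8 Ftool [ 3.8 -9.5  5.8]
t 9.3333 r 0.1075 head -97.33 z 0.1258 toolx 81.8 Ftool [  3.3 -11.9   5.7]
```

About 11 N is now on the buffer. I'm lowering the bar behind the tooth while holding the press.

```bash
python3 -m pendant '[[[5,-0.02,0,0.04,0],[5,-0.04,0,0.08,0],[5,-0.06,0,0.12,0],[5,-0.08,0,0.16,0],[5,-0.08,0,0.16,0]]]' >/dev/null; python3 st.py
```

```text
t 9.75 r 0.1111 head -97.29 z 0.1196 toolx 81.8 Ftool [  1.2 -12.6   3.2]
```

```bash
python3 -m pendant '[[[5,-0.01,0,0.03,0],[5,-0.03,0,0.06,0],[5,-0.04,0,0.09,0],[5,-0.04,0,0.09,0]]]' >/dev/null; python3 st.py
```

```text
t 10.0833 r 0.1128 head -97.22 z 0.1163 toolx 81.8 Ftool [  0.2 -12.    0.9]
```

```bash
python3 -m pendant '[[[5,-0.01,0,0.02,0],[5,-0.02,0,0.04,0],[5,-0.02,0,0.05,0],[5,-0.02,0,0.05,0]]]' >/dev/null; python3 st.py
```

```text
t 10.4167 r 0.1137 head -97.2 z 0.1145 toolx 81.8 Ftool [ -0.1 -13.5   1.3]
```

```bash
python3 -m pendant '[[[5,-0.01,-0.01,0.03,0],[5,-0.02,-0.02,0.06,0],[5,-0.02,-0.02,0.09,0],[5,-0.02,-0.02,0.09,0]]]' >/dev/null; python3 st.py
```

```text
t 10.75 r 0.1151 head -97.27 z 0.1114 toolx 81.8 Ftool [ -3.5 -11.6  -1.1]
```

```bash
python3 -m pendant '[[[5,0.01,0,0.02,0],[5,0.02,0,0.04,0],[5,0.02,0,0.06,0],[5,0.02,0,0.06,0]]]' >/dev/null; python3 st.py
python3 - <<'E'
from h import *
b,d=read_camera('side');np.save('s4.npy',d);cv2.imwrite('pics/s4.png',cv2.resize(b[150:270,220:360],None,fx=5,fy=5,interpolation=cv2.INTER_CUBIC))
E
```

```text
t 11.0833 r 0.1155 head -97.08 z 0.11 toolx 81.7 Ftool [-10.6 -12.3  -5.3]
```

View pics/s4.png

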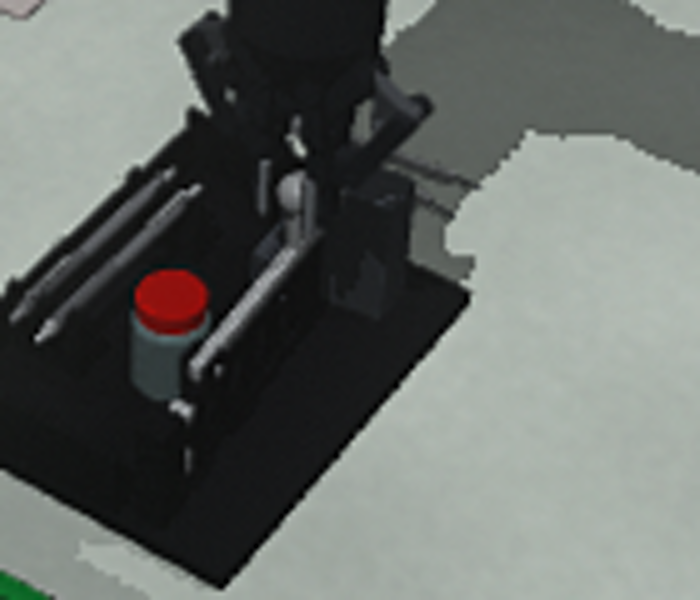

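The bar lies level with its end behind the keeper block at (370,250), and z is back at the bar-down height. I'm relaxing the press, then opening.

```bash
python3 -m pendant '[[[5,-0.02,-0.02,0,0],[5,-0.04,-0.04,0,0],[5,-0.04,-0.06,0,0],[5,-0.04,-0.08,0,0],[5,-0.04,-0.08,0,0]]]' >/dev/null; python3 st.py
```

```text
t 11.55 r 0.1156 head -97.75 z 0.1101 toolx 81.7 Ftool [-4.4 -3.6 -3.1]
```

```bash
python3 -m pendant '[[[5,0,-0.02,0,0],[5,0,-0.04,0,0],[5,0,-0.04,0,0]]]' >/dev/null; python3 st.py
```

```text
t 11.8 r 0.1156 head -97.79 z 0.1101 toolx 81.7 Ftool [-5.5  4.7  2.2]
```

The tooth now takes the load: the force reversed without any motion, so the gate is latched. I'm opening and retreating upward.

```bash
python3 -m pendant '[[[5,0,0.02,0,0],[15,0,0.02,0,0],[30,0,0.02,0,0],[60,0,0.02,0,0],[60,0,0.02,0,0]]]'
python3 -m pendant '[[[70,0,0,0,0],[70,0,0,0,0],[70,0,0,-0.2,0],[70,0,0,-0.6,0],[70,0,0,-1.2,0]]]'>/dev/null
python3 -m pendant '[[[70,0,0,-0.8,0],[70,0,0,-1.6,0],[70,0,0,-2.4,0],[70,0,0,-2.4,0],[70,0,0,-2.4,0]]]'
python3 - <<'E'
from h import *
s=monitor.observe();b,d=read_camera('wrist');cv2.imwrite('pics/w5.png',b)
print(pts('wrist',d,[(256,190),(258,190),(260,195),(260,200)],s).round(4));np.save('w5.npy',d)
E
python3 st.py
```

```text
t: 12.22
eef_pos: [0.5947, 0.0616, 0.1095]
eef_rot: [[0.143, 0.99, 0.001], [0.99, -0.143, 0.0], [0.0, 0.001, -1.0]]
contact_force: [-0.7, 0.6, -0.0]
width: 0.0493
gripper_force: 0.0
t: 13.05
eef_pos: [0.5956, 0.0614, 0.2562]
eef_rot: [[0.143, 0.99, 0.005], [0.99, -0.143, -0.001], [0.0, 0.005, -1.0]]
contact_force: [0.3, -0.2, 0.1]
width: 0.06
gripper_force: 0.0
[[0.5962 0.0599 0.1354]
 [0.5979 0.0596 0.1353]
 [0.599  0.0546 0.1344]
 [0.5971 0.037  0.0899]]
t 13.1 r 0.1145 head -98.07 z 0.2541 toolx 81.8 Ftool [-1.1 -0.3  0.6]
```

View pics/w5.png

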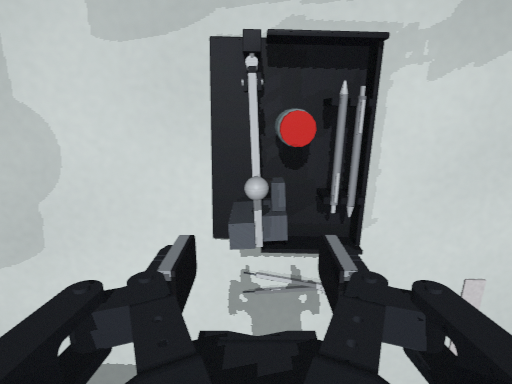

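The wrist view shows the bar lying level (top at z 0.090, as at the start) in the slot behind the tooth at (243,225), with the knob at (256,188). The jar is undisturbed and the fingers are clear.

```bash
python3 -c "
from cell import ticket
print(ticket.job_done())"
```

```text
the job is handed in; nothing more can be done
None
```

The gate is shut with the bar lying level behind the tooth, the knob is released and the arm is clear. I handed the job in at about 13 s with no verdict returned; the buffer force peaked at an estimated 12 to 13 N, and the last picture showed the jar undisturbed.

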